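# Catch the grinding cylinders from the chute in the casserole dish

### The job

Pick up the white porcelain dish by its handle and hold its bowl under the mouth of the steel chute, then raise it so that its rim pushes up the gate's two side pads and both ceramic cylinders slide out and are caught in the held dish. Then set the dish down upright on the worktop with both cylinders in it and let go.

Things in the scene. Friction and masses are not known exactly. Their poses are not given: they have to be found in the camera images.
- dish: White porcelain dish with one straight handle, 90 g (the beakers and caps about have none). Origin: centre of the bowl's underside, z up. Bowl: 100 mm across the rim, 72 at the foot, 45 high, wall 4, floor 5. Handle: level bar along the dish's -x out to x = -142 mm, 12 wide (y), 16 tall, mid-height 34 mm above the underside. Grip near x = -100, closing along y, about 50 N.
- dispenser: Steel chute on a stand. Origin: on the worktop below the chute's lip; x away from the mouth, z up. Lip 180 mm up, underside 175. Drop gate slides straight up; lifted by two flat pads: y = 19 to 62 mm each side, x = -43 to 7, undersides 135 mm up when shut. Rim under 125 mm going in, then raise it to 165 (0.6 N; stop at 171). Worktop below is free; base (10 high) from x = 53, post from x = 91.
- piece_1: White ceramic grinding cylinder, 20 mm across, 15 tall, 18 g, lying in the chute behind the gate. Origin: its centre, z along its axis. It slides out towards the dispenser's -x when the gate is 20 to 25 mm up and falls 5 to 40 mm in front of the lip: put the bowl's centre at the dispenser's x = -22 mm, y = 0, within 12 mm, handle to -x.
- piece_2: Second such cylinder, right behind the first in the chute; it follows within a second. Origin: its centre, z along its axis.
Not all that is in view belongs to the job. Of the things that look like the dish, the larger one is meant.

How it is judged:
By the outcome, as a careful person would: the job done as asked, in the order asked, and still so for the second after the job is handed in, with the robot touching nothing.
It also fails if it takes over 48 s, if anything falls off the work surface, if the arm or the gripper's body presses on something with over 40 N, if the wrist force passes 120 N, or if a joint passes its speed limit or range.

### The arm

A 7-joint arm with a two-finger parallel gripper is mounted at the origin on a cart in front of the work surface, level with it; the furniture and walls round the work are solid. World frame = base frame: x ahead of the robot, y to its left, z up, the work surface at z = 0. Lengths are in m, angles in rad, forces in N, time in s.
With the tool pointing down it reaches from about 0.35 to 0.9 m from the base axis. Payload 19.9 kg.
Tool frame: the origin (TCP) lies on the centre line of the jaws, within the pads' length; the fingertips stand 25 mm ahead of it and the grasp point (between the pads) lies 6 mm ahead of it (robot.tips_ahead is the distance from the TCP to the fingertips, in m); z points along the fingers, y is the line along which they close (so a half turn about z gives the same grasp; the last joint's range is limited). The gripper opens to 85 mm and grips with 20 to 120 N. Pads are 22 mm wide; open, the fingers measure 114 mm over their backs; the gripper's body (76 mm by 85 mm) begins 54 mm behind the grasp point. The pads swing forward as they close: fully open they stand 13 mm farther back than shut.
Start: joints at [-1.147, 0.417, -0.01, 1.614, 0.005, 1.111, -0.053], TCP at [0.281, 0.558, 0.256] pointing down, gripper open.
Joint ranges: [-2.81, 2.81], [-0.39, 2.02], [-1.27, 1.25], [0.06, 2.57], [-1.19, 4.33], [0.19, 2], [-2.82, 2.82]. Speed limits (rad/s): [1.89, 1.89, 2.39, 2.39, 3.01, 3.01, 3.01].

### API

Orientations are given as a unit quaternion [x, y, z, w].
In Python, from cell import status, viewer, robot gives the robot as it stands.
- The arm moves only by the tool arm_command, never from a script. Its argument "steps" is a list of rows, each an object with "translation": the shift along the tool's x, y, z in cm, a list of three; "twist": the turn about the tool's z in degrees; "claw": the gripper's target within -1 to 1 (fully open at 1, half-way at 0, shut at -1). In form: [{"translation": [dx, dy, dz], "twist": twist, "claw": claw}, ...]. A call has 1 to 8 rows; each row shifts and turns the commanded pose from where the row before left it, along the tool's axes as they then stand; what a row does not reach is not made up. A row lasts 1/12 s, in which the tool goes at most 41.7 mm and 7.16 degrees, less where a joint would pass 70% of its speed; a pose out of reach is approached as far as the arm can. A call with a gripper value outside its range is refused whole. The fingers move at their own pace and stop on an object; the grip force is fixed at half the most. Time passes only in rows, so rows that do not move let the fingers close. It gives the time, the measured TCP pose, the force, the opening and the grip force at its end, in the units of the state.
- status.read_state(): the state, without advancing time (a new reading comes with each control period).
- viewer.get_image(name): name is "side" or "top" or "wrist"; returns a dict with "pixels" (384x512x3 uint8, red, green, blue), "intrinsics" (3x3 intrinsics, pixels), "xyz" and "rotation" of the camera in the world; the wrist camera has in their place "T_tool_cam" (4x4, takes a point from camera to tool coordinates, whose origin is the TCP and whose axes are the flange's). Camera axes: x right, y up, looking along -z (the intrinsics and any distortion apply to the point x, -y, -z); pixel columns grow to the right and rows downward; lengths in m; the calibration is good to about 2 mm. A picture is of the moment at which its call begins: read the wrist's pose just before it. There is no depth.
- robot.hand_in(): hands the job in; it is judged then, once.
The state is a dict: "clock": time; "q": joint angles; "joint_velocities": joint speeds; "joint_torque": joint torques, N m; "position": TCP position; "ee_rot": TCP orientation; "contact_force": force on the tool from outside, world axes, zero at the start; "moment": the same for the moment, N m; "opening": finger opening in m; "finger_force": force on a finger pad.
Only numpy, scipy, OpenCV 4.12 (cv2) and the standard library are available. Lean on these libraries where they do the work, as an engineer would, in place of code of your own. Each camera call takes 0.05 s, during which the arm holds its last target. There are 200 camera calls.

## Working session

There is one attempt and no reset: what is moved stays moved. The work goes in short steps, Python scripts to look and compute and a tool call to move; the robot and the scene stay as the last step left them, time stands still between calls to the robot, and variables do not carry over. Pictures are saved under pics/ and viewed, at most 10 in all, crops included, and the job is handed in when it is done.

Besides the shell and the picture viewer there is one more tool, called after "Call:" by a JSON object that holds its "op" and its "data". arm_command: Moves the arm, as the interface text tells. Its arguments: {"type":"object","properties":{"steps":{"type":"array","items":{"type":"object","properties":{"translation":{"type":"array","items":{"type":"number"}},"twist":{"type":"number"},"claw":{"type":"number"}}}}},"required":["steps"]}

```bash
mkdir -p pics; ls; cat > h.py <<'E'
import numpy as np, cv2
from cell import status, viewer, robot
from scipy.spatial.transform import Rotation as R
def cam(n):
    s=status.read_state(); d=viewer.get_image(n)
    if 'T_tool_cam' in d:
        T=np.eye(4); q=np.array(s['ee_rot']); T[:3,:3]=R.from_quat(q).as_matrix() if q.size==4 else q
        T[:3,3]=s['position']; C=T@np.array(d['T_tool_cam']); d['xyz']=C[:3,3]; d['rotation']=C[:3,:3]
    r=np.array(d['rotation']); d['M']=r if r.size==9 else R.from_quat(r).as_matrix(); d['K']=np.array(d['intrinsics'])
    return d
def ray(d,u,v):
    K=d['K']; p=np.array([(u-K[0,2])/K[0,0],-(v-K[1,2])/K[1,1],-1.]); return np.array(d['xyz']),d['M']@p
def onz(d,u,v,z):
    o,r=ray(d,u,v); return o+r*(z-o[2])/r[2]
def proj(d,P):
    c=d['M'].T@(np.array(P)-d['xyz']); p=d['K']@np.array([c[0],-c[1],-c[2]]); return p[:2]/p[2]
def save(d,n): cv2.imwrite('pics/'+n,d['pixels'][:,:,::-1])
def tri(a,pa,b,pb):
    o1,r1=ray(a,*pa);o2,r2=ray(b,*pb); t=np.linalg.lstsq(np.c_[r1,-r2],o2-o1,rcond=None)[0]
    return (o1+r1*t[0]+o2+r2*t[1])/2, np.linalg.norm(o1+r1*t[0]-o2-r2*t[1])
E
python3 - <<'E'
from h import *
import pickle
D={n:cam(n) for n in('top','side')}
for n,d in D.items(): print(n,d['xyz'],d['M'].round(3).tolist(),d['K'].tolist(),d.keys())
pickle.dump(D,open('d0.pkl','wb'))
im=np.hstack([D['top']['pixels'],D['side']['pixels']])
save(D['top'],'top0.png');save(D['side'],'side0.png')
print(status.read_state())
E
```

```text
pics
top [0.49816211 0.06727205 1.05907787] [[0.011, 0.993, -0.115], [-1.0, 0.011, -0.002], [-0.0, 0.115, 0.993]] [[358.77451471561477, 0.0, 257.6645923369567], [0.0, 358.77451471561477, 188.66638968865092], [0.0, 0.0, 1.0]] dict_keys(['pixels', 'intrinsics', 'xyz', 'rotation', 'M', 'K'])
side [0.29665315 0.43280249 0.95474055] [[-0.814, 0.5, -0.294], [-0.58, -0.708, 0.403], [-0.006, 0.499, 0.867]] [[423.6726106847761, 0.0, 258.33341145224693], [0.0, 423.6726106847761, 193.28170360064075], [0.0, 0.0, 1.0]] dict_keys(['pixels', 'intrinsics', 'xyz', 'rotation', 'M', 'K'])
{'clock': 0.1, 'q': array([-1.14653227,  0.41792529, -0.01031421,  1.61412735,  0.00469718,
        1.11070708, -0.05300688]), 'joint_velocities': array([ 0.00057828, -0.00193796,  0.00208272, -0.0021418 ,  0.0006431 ,
       -0.00047531,  0.00095738]), 'joint_torque': array([ 1.48762716e-03, -8.65797257e+01,  6.79319054e-01, -4.35625935e+01,
        1.89924060e-02,  4.88179634e-03,  3.72969657e-05]), 'position': array([0.28055839, 0.55816005, 0.25571027]), 'ee_rot': array([ 2.30777722e-01,  9.73006329e-01, -5.64081530e-04, -9.22927520e-05]), 'contact_force': array([ 0.43713828, -0.05035608, -0.37839677]), 'moment': array([-0.02506336, -0.02385444, -0.03790697]), 'finger_force': 0.0, 'opening': 0.08569037560372725}
```

View pics/top0.png

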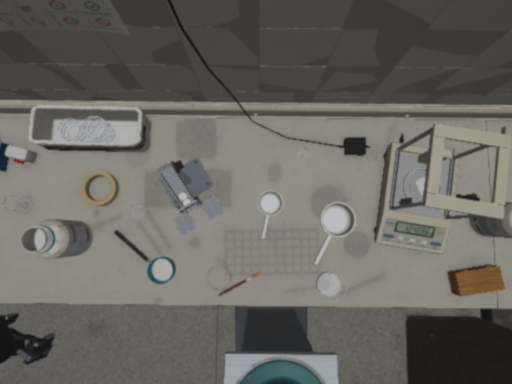

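View pics/side0.png

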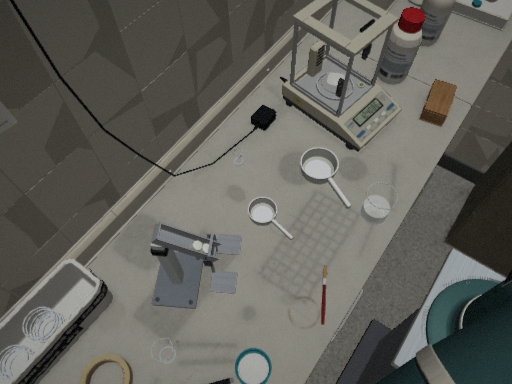

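The top view shows the large dish with its bowl at (337,219) and handle end at (318,263). The small decoy is at (270,203), and the dispenser at (185,190) has pads near (185,222) and (211,207). I'll zoom in on the dispenser and the dish in both views.

```bash
python3 - <<'E'
from h import *
import pickle
D=pickle.load(open('d0.pkl','rb'))
def crop(n,x,y,w=100,h=75):return cv2.resize(D[n]['pixels'][y:y+h,x:x+w],(400,300),interpolation=cv2.INTER_CUBIC)
im=np.vstack([np.hstack([crop('top',145,160),crop('side',150,222)]),np.hstack([crop('top',285,195),crop('side',275,140)])])
cv2.imwrite('pics/crop.png',im[:,:,::-1])
for n,box,z in(('top',(290,195,365,275),.045),('side',(290,140,360,212),.045)):
    x0,y0,x1,y1=box; g=D[n]['pixels'][y0:y1,x0:x1].astype(int)
    m=((g.min(2)>185)).astype(np.uint8)
    k,l,s,c=cv2.connectedComponentsWithStats(m); i=1+s[1:,4].argmax(); print(n,s[i],c[i]+[x0,y0])
E
```

```text
top [ 35  15  21  21 281] [334.74377224 219.4911032 ]
side [ 15  20  25  18 277] [317.3032491 168.9133574]
```

View pics/crop.png

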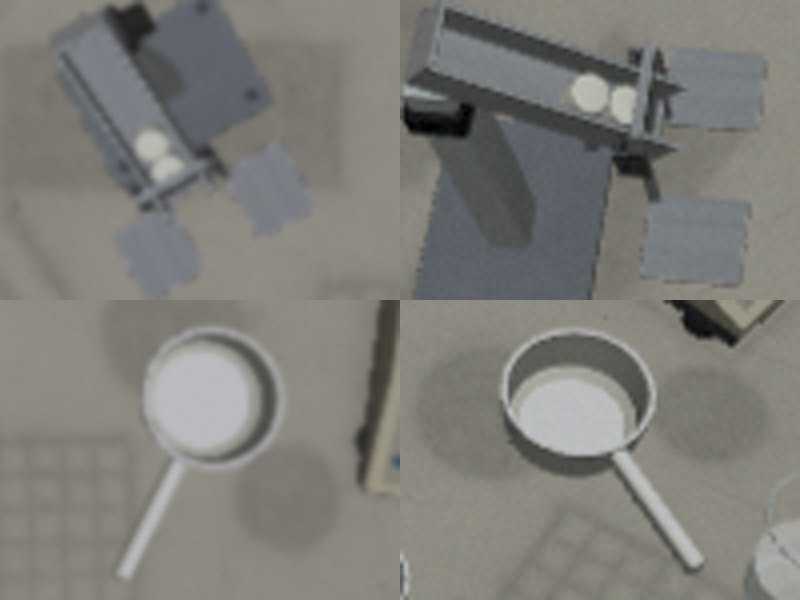

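The crops give the dish rim centre at top (338.2,219.3) and side (319.7,163), and the handle end at top (316,263.7) and side (348.7,206.2). The pad centres are at top (184.7,223) and (212.7,207.5), matching side (223.7,282) and (229.5,244.5).

```bash
python3 - <<'E'
from h import *
import pickle
D=pickle.load(open('d0.pkl','rb'));t,s=D['top'],D['side']
for n,a,b,z in(('rim',(338.2,219.3),(319.7,163),.045),('hend',(316,263.7),(348.7,206.2),.04),('hstart',(329.5,235.7),(329.5,178.7),.042),('padL',(184.7,223),(223.7,282),.137),('padR',(212.7,207.5),(229.5,244.5),.137)):
    P,e=tri(t,a,s,b); print(n,P.round(4),round(e,4),'top@z',onz(t,*a,z).round(4),'side@z',onz(s,*b,z).round(4))
q=status.read_state()['ee_rot'];print(R.from_quat(q).as_matrix().round(3))
E
```

```text
rim [ 0.5311 -0.1615  0.0348] 0.001 top@z [ 0.5312 -0.159   0.045 ] side@z [ 0.5281 -0.1552  0.045 ]
hend [ 0.4064 -0.0981  0.0271] 0.0009 top@z [ 0.4071 -0.0963  0.04  ] side@z [ 0.4053 -0.0905  0.04  ]
hstart [ 0.4852 -0.1361  0.033 ] 0.0006 top@z [ 0.4851 -0.1345  0.042 ] side@z [ 0.4837 -0.1304  0.042 ]
padL [0.5146 0.2562 0.1279] 0.0004 top@z [0.5146 0.2545 0.137 ] side@z [0.512 0.258 0.137]
padR [0.5551 0.1847 0.1271] 0.0012 top@z [0.555  0.1838 0.137 ] side@z [0.5515 0.1874 0.137 ]
[[-0.893  0.449 -0.   ]
 [ 0.449  0.893 -0.001]
 [-0.    -0.001 -1.   ]]
```

Call:
{"op": "arm_command", "data": {"steps": [{"translation":[-2.4,-2.8,0],"twist":0,"claw":1},{"translation":[-2.4,-2.8,0],"twist":0,"claw":1},{"translation":[-2.4,-2.8,0],"twist":0,"claw":1},{"translation":[-2.4,-2.8,0],"twist":0,"claw":1},{"translation":[-2.4,-2.8,0],"twist":0,"claw":1},{"translation":[-2.4,-2.8,0],"twist":0,"claw":1},{"translation":[-2.4,-2.8,0],"twist":0,"claw":1},{"translation":[-2.4,-2.8,0],"twist":0,"claw":1}]}}

```text
clock: 0.77
position: [0.3516, 0.2702, 0.2561]
ee_rot: [0.231, 0.973, -0.0, -0.0]
contact_force: [0.2, 0.0, 0.1]
opening: 0.0855
finger_force: 0.0
```

Call:
{"op": "arm_command", "data": {"steps": [{"translation":[-2.4,-2.8,0],"twist":0,"claw":1},{"translation":[-2.4,-2.8,0],"twist":0,"claw":1},{"translation":[-2.4,-2.8,0],"twist":0,"claw":1},{"translation":[-2.4,-2.8,0],"twist":0,"claw":1},{"translation":[-2.4,-2.8,0],"twist":0,"claw":1},{"translation":[-2.4,-2.8,0],"twist":0,"claw":1},{"translation":[-2.4,-2.8,0],"twist":0,"claw":1},{"translation":[-2.4,-2.8,0],"twist":0,"claw":1}]}}

```text
clock: 1.43
position: [0.4224, -0.0162, 0.2564]
ee_rot: [0.231, 0.973, 0.0, 0.0]
contact_force: [2.0, 0.3, 0.7]
opening: 0.0853
finger_force: 0.0
```

Call:
{"op": "arm_command", "data": {"steps": [{"translation":[-2.0,-2.5,0],"twist":0,"claw":1},{"translation":[-2.0,-2.5,1],"twist":0,"claw":1},{"translation":[-1.5,-2.0,2.5],"twist":0,"claw":1},{"translation":[-0.2,-0.2,2.5],"twist":0,"claw":1},{"translation":[0,0,0],"twist":0,"claw":1},{"translation":[0,0,0],"twist":0,"claw":1}]}}

```text
clock: 1.93
position: [0.4405, -0.1041, 0.1959]
ee_rot: [0.231, 0.973, -0.001, -0.001]
contact_force: [-0.2, 1.4, 0.6]
opening: 0.0853
finger_force: 0.0
```

```bash
python3 - <<'E'
from h import *
import pickle
d=cam('wrist');save(d,'w1.png');pickle.dump(d,open('w1.pkl','wb'));s=status.read_state();print(s['position'],d['xyz'])
for n,P in(('grip',(.441,-.1115,.042)),('hend',(.406,-.0935,.042)),('rimc',(.530,-.157,.045))):print(n,proj(d,P))
D=pickle.load(open('d0.pkl','rb'));print('ring',onz(D['top'],217,277,0),onz(D['side'],303,312,0),'small',onz(D['top'],270,203,.03))
E
```

```text
[ 0.44119656 -0.10372897  0.19693297] [ 0.38291908 -0.07406696  0.31326139]
grip [249.52393136 189.01493936]
hend [249.66235187 146.69257236]
rimc [249.37323603 285.60348624]
ring [0.36273486 0.18364122 0.        ] [0.36092021 0.18070574 0.        ] small [0.57633245 0.03295321 0.03      ]
```

View pics/w1.png

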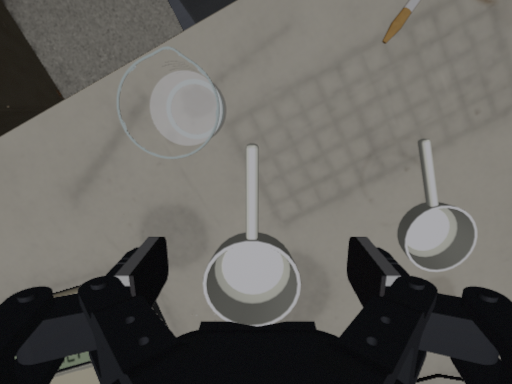

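The handle end is at (252,147) and the rim centre at (253,282), within 3 px of prediction. A glass beaker, base (187,107) and rim (168,103), stands close to the grip, so I'll check the clearance.

```bash
python3 - <<'E'
from h import *
import pickle
d=pickle.load(open('w1.pkl','rb'))
for z in (0,.003):print('base',[onz(d,*p,z).round(4) for p in((187,107),(151,107),(222,107),(187,145))])
for z in (.05,.07,.09):print(z,[onz(d,*p,z).round(4) for p in((169,103),(117,103),(221,103),(169,158))])
a=np.array([.456,.89])
b=onz(d,187,107,0)[:2]-[.442,-.109]; print('perp',b@a,'along',b@[.89,-.456])
print('twist-free tool deltas', R.from_quat(status.read_state()['ee_rot']).inv().apply(np.array([.442,-.109,.040])-status.read_state()['position']))
E
```

```text
base [array([ 0.3458, -0.1349,  0.    ]), array([ 0.3296, -0.1673,  0.    ]), array([ 0.3617, -0.1033,  0.    ]), array([ 0.3788, -0.1539,  0.    ])]
base [array([ 0.3462, -0.1343,  0.003 ]), array([ 0.3301, -0.1664,  0.003 ]), array([ 0.3619, -0.1031,  0.003 ]), array([ 0.3788, -0.1532,  0.003 ])]
0.05 [array([ 0.3421, -0.1371,  0.05  ]), array([ 0.3224, -0.1763,  0.05  ]), array([ 0.3618, -0.0979,  0.05  ]), array([ 0.3822, -0.1611,  0.05  ])]
0.07 [array([ 0.3452, -0.1323,  0.07  ]), array([ 0.327 , -0.1686,  0.07  ]), array([ 0.3634, -0.0961,  0.07  ]), array([ 0.3822, -0.1545,  0.07  ])]
0.09 [array([ 0.3483, -0.1275,  0.09  ]), array([ 0.3316, -0.1608,  0.09  ]), array([ 0.365 , -0.0943,  0.09  ]), array([ 0.3823, -0.1479,  0.09  ])]
perp -0.06685850503145237 along -0.0737930651845287
twist-free tool deltas [-0.00317017 -0.0042953   0.15693275]
```

Call:
{"op": "arm_command", "data": {"steps": [{"translation":[-0.8,-0.4,2.5],"twist":0,"claw":0},{"translation":[0,0,2.5],"twist":0,"claw":0},{"translation":[0,0,2.5],"twist":0,"claw":0},{"translation":[0,0,2.5],"twist":0,"claw":0},{"translation":[0,0,2.0],"twist":0,"claw":0},{"translation":[0,0,2.0],"twist":0,"claw":0},{"translation":[0,0,1.5],"twist":0,"claw":0},{"translation":[0,0,0],"twist":0,"claw":0}]}}

```text
clock: 2.65
position: [0.4465, -0.1101, 0.0406]
ee_rot: [0.23, 0.973, 0.0, -0.001]
contact_force: [-0.8, 0.2, 0.2]
opening: 0.0425
finger_force: 0.0
```

```bash
python3 - <<'E'
from h import *
d=cam('wrist');save(d,'w2.png')
E
```

```text
(no output)
```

View pics/w2.png

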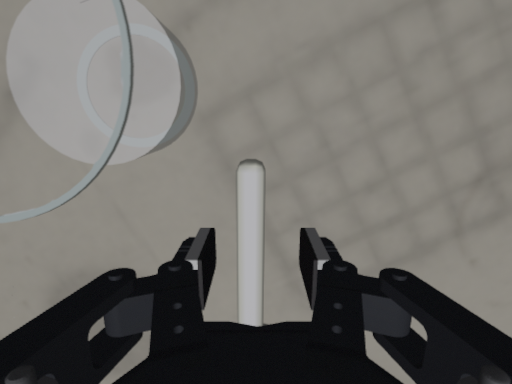

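The handle (column 251) lies between the pads (midline about 257). I'll shift 2.5 mm and close.

Call:
{"op": "arm_command", "data": {"steps": [{"translation":[0,-0.25,0],"twist":0,"claw":0},{"translation":[0,0,0],"twist":0,"claw":-1},{"translation":[0,0,0],"twist":0,"claw":-1},{"translation":[0,0,0],"twist":0,"claw":-1},{"translation":[0,0,0],"twist":0,"claw":-1},{"translation":[0,0,0],"twist":0,"claw":-1},{"translation":[0,0,0],"twist":0,"claw":-1},{"translation":[0,0,0],"twist":0,"claw":-1}]}}

```text
clock: 3.37
position: [0.4457, -0.1135, 0.0418]
ee_rot: [0.231, 0.973, 0.0, 0.0]
contact_force: [-2.1, 2.1, 7.6]
opening: 0.0107
finger_force: 61.4
```

Call:
{"op": "arm_command", "data": {"steps": [{"translation":[0,0,0],"twist":0,"claw":-1},{"translation":[0,0,-0.5],"twist":0,"claw":-1},{"translation":[0,0,-1],"twist":0,"claw":-1},{"translation":[0,0,-1.5],"twist":0,"claw":-1},{"translation":[0,0,-2],"twist":0,"claw":-1},{"translation":[0,0,-1.5],"twist":0,"claw":-1},{"translation":[0,0,-0.5],"twist":0,"claw":-1},{"translation":[0,0,0],"twist":0,"claw":-1}]}}

```text
clock: 4.03
position: [0.446, -0.1136, 0.1127]
ee_rot: [0.231, 0.973, 0.0, 0.001]
contact_force: [-0.1, -0.6, -0.0]
opening: 0.0112
finger_force: 60.1
```

Call:
{"op": "arm_command", "data": {"steps": [{"translation":[0.6,1.2,0],"twist":0,"claw":-1},{"translation":[1.1,2.2,0],"twist":0,"claw":-1},{"translation":[1.3,2.6,0],"twist":0,"claw":-1},{"translation":[1.3,2.6,0],"twist":0,"claw":-1},{"translation":[1.3,2.6,0],"twist":0,"claw":-1},{"translation":[1.3,2.6,0],"twist":0,"claw":-1},{"translation":[1.0,2.0,0],"twist":0,"claw":-1},{"translation":[0.6,1.2,0],"twist":0,"claw":-1}]}}

```text
clock: 4.7
position: [0.4451, 0.079, 0.1105]
ee_rot: [0.23, 0.973, -0.0, -0.001]
contact_force: [0.5, 0.2, -0.9]
opening: 0.0112
finger_force: 60.1
```

Call:
{"op": "arm_command", "data": {"steps": [{"translation":[0,0,0],"twist":-3.5,"claw":-1},{"translation":[0,0,0],"twist":-6,"claw":-1},{"translation":[0,0,0],"twist":-7,"claw":-1},{"translation":[0,0,0],"twist":-7,"claw":-1},{"translation":[0,0,0],"twist":-7,"claw":-1},{"translation":[0,0,0],"twist":-7,"claw":-1},{"translation":[0,0,0],"twist":-7,"claw":-1},{"translation":[0,0,0],"twist":-7,"claw":-1}]}}

```text
clock: 5.37
position: [0.4453, 0.0763, 0.1105]
ee_rot: [-0.218, 0.976, -0.0, -0.001]
contact_force: [-0.3, 0.2, -1.1]
opening: 0.011
finger_force: 60.1
```

Call:
{"op": "arm_command", "data": {"steps": [{"translation":[0,0,0],"twist":-4.5,"claw":-1},{"translation":[0,0,0],"twist":0,"claw":-1},{"translation":[0,0,0],"twist":0,"claw":-1},{"translation":[0,0,0],"twist":0,"claw":-1}]}}

```text
clock: 5.7
position: [0.4455, 0.0763, 0.1109]
ee_rot: [-0.251, 0.968, -0.0, -0.0]
contact_force: [-0.1, 0.3, -0.5]
opening: 0.011
finger_force: 60.1
```

```bash
python3 - <<'E'
from h import *
import pickle
D={n:cam(n) for n in('top','side')}
pickle.dump(D,open('d1.pkl','wb'))
s=status.read_state();M=R.from_quat(s['ee_rot']).as_matrix();print(s['position'],M.round(3).tolist())
def crop(n,x,y,w=133,h=200):return cv2.resize(D[n]['pixels'][y:y+h,x:x+w],(400,600),interpolation=cv2.INTER_CUBIC)
im=np.hstack([crop('top',145,120),crop('side',190,180)])
cv2.imwrite('pics/c2.png',im[:,:,::-1])
E
```

```text
[0.44567963 0.07640371 0.11111703] [[-0.873, -0.488, -0.0], [-0.488, 0.873, -0.0], [0.0, -0.0, -1.0]]
```

View pics/c2.png

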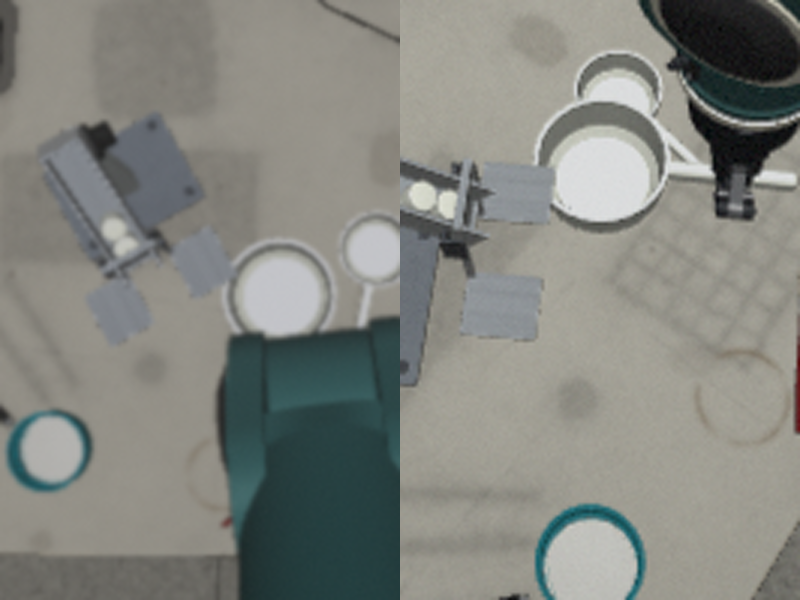

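The dish is level and rotated; the faint ring on the worktop is just a stain. The rim centre is at top (238,218.5) and side (257,234.7), and I'll work out the remaining shift to the pads' midpoint.

```bash
python3 - <<'E'
from h import *
import pickle
D=pickle.load(open('d1.pkl','rb'));t,s=D['top'],D['side']
M=R.from_quat(status.read_state()['ee_rot']).as_matrix()
for d,r,L,Rr in((t,(238,218.5),(184.7,223),(212.7,207.5)),(s,(257,234.7),(223.7,282),(229.5,244.5))):
    c=onz(d,*r,.1145);l=onz(d,*L,.138);q=onz(d,*Rr,.138);u=l-q
    yaw=np.degrees(np.arctan2(-u[0],u[1])); ex=np.array([u[1],-u[0],0])/np.linalg.norm(u[:2])
    tgt=(l+q)/2-.004*ex; g=tgt-c; g[2]=0
    print(c.round(4),tgt.round(4),'yaw',yaw.round(1),np.linalg.norm(u).round(4),'tool cm',(M.T@g*100).round(2), 'from TCP',(c-status.read_state()['position']).round(4))
E
```

```text
[0.5282 0.1195 0.1145] [0.5313 0.217  0.138 ] yaw 29.8 0.0813 tool cm [-5.02  8.36 -0.  ] from TCP [0.0826 0.0431 0.0034]
[0.5238 0.128  0.1145] [0.528 0.221 0.138] yaw 29.2 0.0808 tool cm [-4.9   7.92 -0.  ] from TCP [0.0781 0.0516 0.0034]
```

Call:
{"op": "arm_command", "data": {"steps": [{"translation":[-0.4,0.7,0],"twist":0,"claw":-1},{"translation":[-0.8,1.3,0],"twist":0,"claw":-1},{"translation":[-1,1.6,0],"twist":0,"claw":-1},{"translation":[-1,1.6,0],"twist":0,"claw":-1},{"translation":[-0.9,1.5,0],"twist":0,"claw":-1},{"translation":[-0.6,1.0,0],"twist":0,"claw":-1},{"translation":[-0.25,0.4,0],"twist":0,"claw":-1},{"translation":[0,0,0],"twist":0,"claw":-1}]}}

```text
clock: 6.47
position: [0.4491, 0.1722, 0.1112]
ee_rot: [-0.254, 0.967, -0.0, -0.0]
contact_force: [-0.7, -0.1, -0.9]
opening: 0.0107
finger_force: 60.1
```

```bash
python3 - <<'E'
from h import *
D={n:cam(n) for n in('top','side')}
print(status.read_state()['position'])
def crop(n,x,y,w=133,h=150):return cv2.resize(D[n]['pixels'][y:y+h,x:x+w],(400,450),interpolation=cv2.INTER_CUBIC)
im=np.hstack([crop('top',145,140),crop('side',170,200)])
cv2.imwrite('pics/c3.png',im[:,:,::-1])
E
```

```text
[0.44926439 0.17059499 0.11123029]
```

View pics/c3.png

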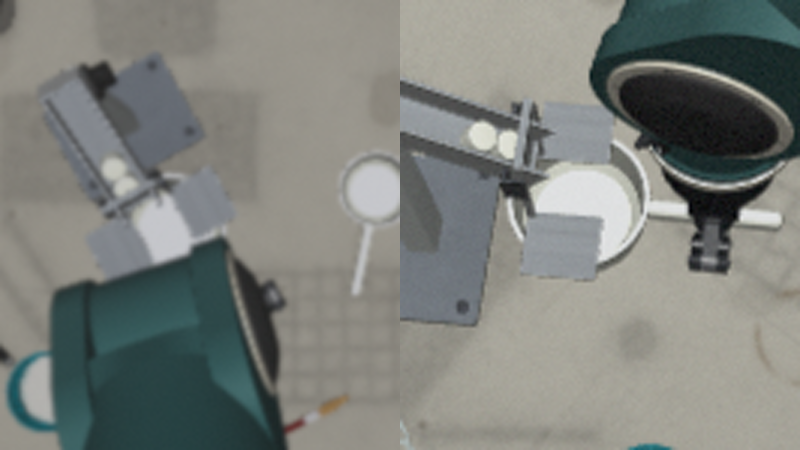

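The bowl sits centred under both pads, with the gate still shut and both cylinders in the chute. Now I'll raise it.

Call:
{"op": "arm_command", "data": {"steps": [{"translation":[0,0,-0.7],"twist":0,"claw":-1},{"translation":[0,0,-0.8],"twist":0,"claw":-1},{"translation":[0,0,-0.7],"twist":0,"claw":-1},{"translation":[0,0,-0.7],"twist":0,"claw":-1},{"translation":[0,0,-0.7],"twist":0,"claw":-1},{"translation":[0,0,-0.7],"twist":0,"claw":-1},{"translation":[0,0,-0.5],"twist":0,"claw":-1},{"translation":[0,0,-0.2],"twist":0,"claw":-1}]}}

```text
clock: 7.23
position: [0.4496, 0.1714, 0.1623]
ee_rot: [-0.253, 0.967, 0.0, 0.001]
contact_force: [0.7, 0.8, -2.9]
opening: 0.0106
finger_force: 59.8
```

Call:
{"op": "arm_command", "data": {"steps": [{"translation":[0,0,0],"twist":0,"claw":-1},{"translation":[0,0,0],"twist":0,"claw":-1},{"translation":[0,0,0],"twist":0,"claw":-1},{"translation":[0,0,0],"twist":0,"claw":-1},{"translation":[0,0,0],"twist":0,"claw":-1},{"translation":[0,0,0],"twist":0,"claw":-1},{"translation":[0,0,0],"twist":0,"claw":-1},{"translation":[0,0,0],"twist":0,"claw":-1}]}}

```text
clock: 7.9
position: [0.4493, 0.1712, 0.1612]
ee_rot: [-0.253, 0.967, -0.0, -0.0]
contact_force: [0.1, -0.6, -1.9]
opening: 0.0107
finger_force: 60.0
```

Call:
{"op": "arm_command", "data": {"steps": [{"translation":[0,0,0],"twist":0,"claw":-1},{"translation":[0,0,0],"twist":0,"claw":-1},{"translation":[0,0,0],"twist":0,"claw":-1},{"translation":[0,0,0],"twist":0,"claw":-1},{"translation":[0,0,0],"twist":0,"claw":-1},{"translation":[0,0,0],"twist":0,"claw":-1},{"translation":[0,0,0],"twist":0,"claw":-1},{"translation":[0,0,0],"twist":0,"claw":-1}]}}

```text
clock: 8.57
position: [0.4493, 0.1713, 0.1613]
ee_rot: [-0.253, 0.967, -0.0, 0.0]
contact_force: [0.6, 0.5, -1.2]
opening: 0.0108
finger_force: 60.0
```

```bash
python3 - <<'E'
from h import *
D={n:cam(n) for n in('top','side')}
def crop(n,x,y,w=133,h=150):return cv2.resize(D[n]['pixels'][y:y+h,x:x+w],(400,450),interpolation=cv2.INTER_CUBIC)
im=np.hstack([crop('top',145,140),crop('side',170,200)])
cv2.imwrite('pics/c4.png',im[:,:,::-1])
E
```

```text
(no output)
```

View pics/c4.png

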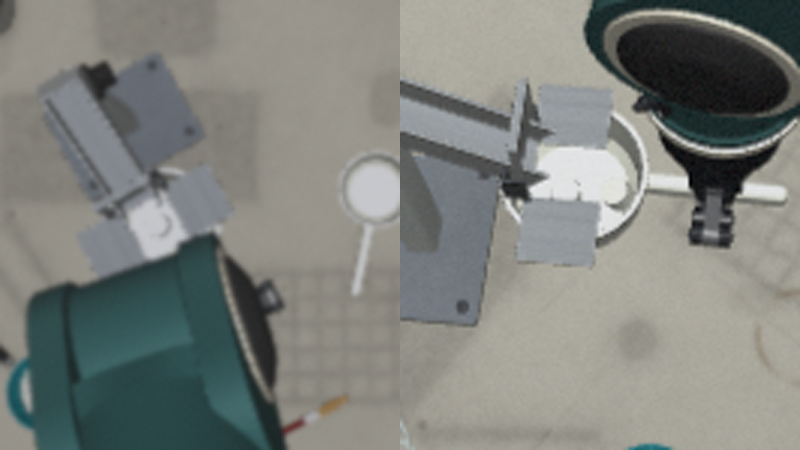

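The chute is empty and both cylinders are in the dish, near (570,188) and (610,185). Lowering straight down now.

Call:
{"op": "arm_command", "data": {"steps": [{"translation":[0,0,0.6],"twist":0,"claw":-1},{"translation":[0,0,1.2],"twist":0,"claw":-1},{"translation":[0,0,1.6],"twist":0,"claw":-1},{"translation":[0,0,1.8],"twist":0,"claw":-1},{"translation":[0,0,1.8],"twist":0,"claw":-1},{"translation":[0,0,1.6],"twist":0,"claw":-1},{"translation":[0,0,1.2],"twist":0,"claw":-1},{"translation":[0,0,0.7],"twist":0,"claw":-1}]}}

```text
clock: 9.33
position: [0.4487, 0.1709, 0.0546]
ee_rot: [-0.253, 0.967, -0.0, -0.001]
contact_force: [-1.1, 0.2, -1.0]
opening: 0.0113
finger_force: 60.1
```

Call:
{"op": "arm_command", "data": {"steps": [{"translation":[0,0,0.5],"twist":0,"claw":-1},{"translation":[0,0,0.3],"twist":0,"claw":-1},{"translation":[0,0,0.2],"twist":0,"claw":-1},{"translation":[0,0,0.1],"twist":0,"claw":-1},{"translation":[0,0,0.1],"twist":0,"claw":-1},{"translation":[0,0,0],"twist":0,"claw":-1},{"translation":[0,0,0],"twist":0,"claw":-1}]}}

```text
clock: 9.92
position: [0.4494, 0.1713, 0.0446]
ee_rot: [-0.253, 0.967, 0.0, 0.0]
contact_force: [-0.7, -0.6, -0.4]
opening: 0.0108
finger_force: 60.1
```

Call:
{"op": "arm_command", "data": {"steps": [{"translation":[0,0,0.1],"twist":0,"claw":-1},{"translation":[0,0,0.1],"twist":0,"claw":-1},{"translation":[0,0,0.05],"twist":0,"claw":-1},{"translation":[0,0,0],"twist":0,"claw":-1},{"translation":[0,0,0],"twist":0,"claw":-1}]}}

```text
clock: 10.33
position: [0.4492, 0.1712, 0.042]
ee_rot: [-0.253, 0.967, 0.0, -0.0]
contact_force: [-4.0, -2.0, 7.7]
opening: 0.0106
finger_force: 61.5
```

Contact with the worktop is felt (about 8 N). Releasing gently to a half opening.

Call:
{"op": "arm_command", "data": {"steps": [{"translation":[0,0,0],"twist":0,"claw":-0.5},{"translation":[0,0,0],"twist":0,"claw":-0.3},{"translation":[0,0,0],"twist":0,"claw":-0.1},{"translation":[0,0,0],"twist":0,"claw":0},{"translation":[0,0,0],"twist":0,"claw":0},{"translation":[0,0,0],"twist":0,"claw":0}]}}

```text
clock: 10.83
position: [0.4493, 0.1712, 0.0418]
ee_rot: [-0.253, 0.967, -0.0, 0.0]
contact_force: [0.3, 0.1, 0.4]
opening: 0.0426
finger_force: 0.0
```

Call:
{"op": "arm_command", "data": {"steps": [{"translation":[0,0,-0.5],"twist":0,"claw":0},{"translation":[0,0,-1],"twist":0,"claw":0},{"translation":[0,0,-2],"twist":0,"claw":0},{"translation":[0,0,-2],"twist":0,"claw":0},{"translation":[0.5,0,-2.5],"twist":0,"claw":0},{"translation":[1,0,-2],"twist":0,"claw":0},{"translation":[1,0,-1],"twist":0,"claw":0},{"translation":[0,0,0],"twist":0,"claw":0}]}}

```text
clock: 11.5
position: [0.4273, 0.1587, 0.1546]
ee_rot: [-0.253, 0.968, 0.0, 0.002]
contact_force: [0.1, 1.2, 0.4]
opening: 0.0431
finger_force: 0.0
```

```bash
python3 - <<'E'
from h import *
D={n:cam(n) for n in('side','wrist')}
im=np.hstack([cv2.resize(D['side']['pixels'][200:350,170:303],(400,450),interpolation=cv2.INTER_CUBIC),cv2.resize(D['wrist']['pixels'],(400,450))])
cv2.imwrite('pics/c5.png',im[:,:,::-1])
E
```

```text
(no output)
```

View pics/c5.png

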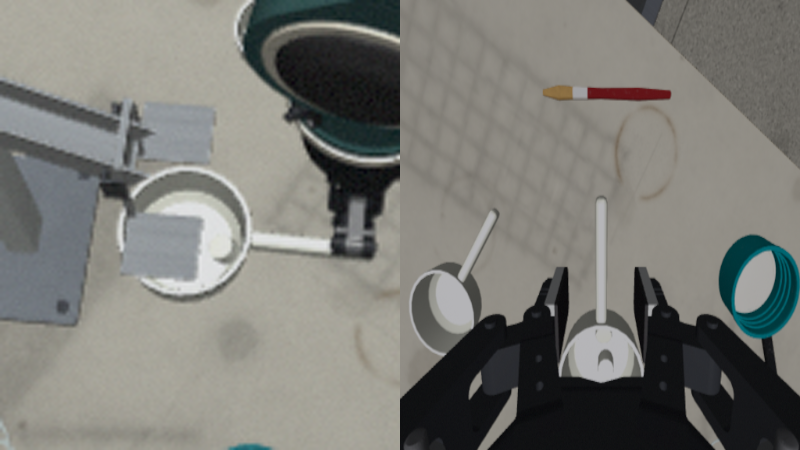

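The dish stands upright on the worktop, released, with the cylinders in the bowl. The gripper is clear of it and the gate has closed again, so I'm handing in.

```bash
python3 -c "
from cell import robot
print(robot.hand_in())"
```

```text
the job is handed in; nothing more can be done
None
```

The job is handed in at about 11.6 s: the dish's rim lifted the gate, both cylinders dropped into the bowl, and the dish stands upright on the worktop, released with the arm clear. In the last picture the gate pad hid part of the bowl, so I saw both cylinders clearly only before lowering; the verdict was not shown.

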